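# Reset the tripped breaker behind the shelf

## Task

The breaker on the socket bar behind the worktop shelf has tripped and its blue lever stands half-way. Take the black-handled hook from the shelf, reach over, pull the lever back to off (towards the shelf) so that it re-latches, then push it over to on (away from the shelf), each time keeping it pressed against the stop with some 8 to 11 N for half a second so that it catches. Work it only with the hook and never with more than 14 N. Then lay the hook flat on the shelf board again with its bent end hanging over an edge, let go of it, and leave everything else where it stands.

Things in the scene. Friction and masses are not known exactly. Their poses are not given: they have to be found in the camera images.
- hook: Loose hook, 170 g: black handle 110 x 22 x 26 mm (red band in front) and a 7 mm round steel bar, bent down about square. Origin: centre of the handle's underside; x along the handle to the bend, z up, y across the 22 mm (grasp there, from above). Starts flat on the shelf board, about along it, its leg hanging free past the board's left (+y) end.
- hook_bend (a point): Point on the leg's centre line just below the bend, at (110, 0, 4) mm in the hook's frame, same axes. From here the straight leg runs down 91 mm to its round tip (3.5 mm radius), which is at (110, 0, -87) mm if the leg is square, but it may lean up to 9 mm forward or back. The centre of mass is about 25 mm ahead of the hook's origin. Even in a firm grip the tip yields some mm under load.
- shelf: Fixed wooden worktop shelf, the barrier: board 130 mm deep (x), 360 mm wide (y), 16 mm thick, its top 125 mm above the worktop, jars below it. Origin: on the worktop under its centre; x points away from the robot to the socket bar, y left along the board. The board is free for the hook except near its right end, where the timer stands.
- breaker_face (a point): Centre of the breaker's flat white top face (58 mm in x, 40 mm in y, 52 mm above the worktop), right under the lever. Axes: x away from the shelf (on), y left along the bar, z up. It is the middle of a fixed socket bar 58 mm deep, 300 mm long, 44 mm high, about parallel to and 130 to 145 mm behind the shelf's middle; a white charger block at the bar's right end is 76 mm high.
- lever_axis (a point): Middle of the lever's hinge axis, 6 mm below breaker_face; the axis runs along y. The blue lever is 34 mm wide (y), 5.5 mm thick, its tip 28 mm from the axis: 22 mm above the white face when upright, 18 mm at the stops. Axes as breaker_face.
- breaker_lever (a joint): Angle of the blue lever (rad): 0 upright (tripped; starts at -0.12 to 0.06), -0.5 the off stop (leaning to the shelf, red dot), +0.5 the on stop (leaning away, green dot). 1.5 to 4 N from the hook moves it, more towards either stop and nearer to the axis, and it stays where it is left. The stops are rigid: there the force climbs at once.
- timer: Loose egg timer, red top on white, 69 mm across and 60 mm high, on the right end of the shelf; leave it alone. Origin: centre of its underside.
- glass: Loose clear tumbler, 81 mm across and 93 mm high, on the worktop behind the socket bar to the left; leave it alone. Origin: centre of its underside.
- mug: Loose white spotted mug, 82 mm across, 91 mm high, to the right of the shelf; leave it alone. Origin: centre of its underside.

How it is judged:
By the outcome, as a careful person would: the job done as asked, in the order asked, and still so for the second after the job is handed in, with the robot touching nothing.
It also fails if it takes over 72 s, if anything falls off the work surface, if the arm or the gripper's body presses on something with over 40 N, if the wrist force passes 120 N, or if a joint passes its speed limit or range.

## Robot

A 6-joint arm with a two-finger parallel gripper is mounted at the origin on a cart in front of the work surface, level with it; the furniture and walls round the work are solid. World frame = base frame: x ahead of the robot, y to its left, z up, the work surface at z = 0. Lengths are in m, angles in rad, forces in N, time in s.
With the tool pointing down it reaches from about 0.35 to 1 m from the base axis. Payload 7.1 kg.
Tool frame: the origin (TCP) lies between the finger pads; the fingertips stand 22 mm ahead of it and the grasp point (between the pads) lies 3 mm ahead of it; z points along the fingers, y is the line along which they close (so a half turn about z gives the same grasp; the last joint's range is limited). The gripper opens to 85 mm and grips with 20 to 120 N. Pads are 22 mm wide; open, the fingers measure 114 mm over their backs; the gripper's body (76 mm by 85 mm) begins 54 mm behind the grasp point. The pads swing forward as they close: fully open they stand 13 mm farther back than shut.
Start: joints at [-1.125, 0.423, 1.63, -0, 1.089, -0.019], TCP at [0.28, -0.559, 0.253] pointing down, gripper open.
Joint ranges: [-3, 3], [-0.9, 2.11], [0.09, 2.58], [-1.31, 4.45], [0.11, 2.69], [-2.54, 2.54]. Speed limits (rad/s): [2.39, 2.39, 3.01, 3.14, 3.14, 3.14].

## Interface

Orientations are given as a rotation vector (axis times angle).
In Python, from rig import manip gives the robot as it stands. The module is installed in compiled form; this text tells all that it offers. Calls block until the motion is done:
- manip.move_to(position, orientation): joint-space move of the TCP to a pose.
- manip.servo_line(position, orientation=None, rate=0.15): straight line of the TCP; orientation=None keeps the orientation; rate is the mean speed in m/s.
- manip.set_joints(angles): joint-space move.
- manip.command_gripper(opening, f_grip=None): finger opening in m; f_grip is the grip in N (None keeps the last); returns when the fingers have stopped.
- manip.hold(seconds).
- manip.solve_ik(position, orientation): joint angles nearest the present ones, or None.
- manip.camera(name): name is "side" or "top" or "wrist"; returns a dict with "image" (400x640x3 uint8, red, green, blue), "fx", "fy", "cx", "cy" (pixels), "cam_to_world" (4x4, takes a point from camera to world coordinates); the wrist camera has in their place "mount" (4x4, takes a point from camera to tool coordinates, whose origin is the TCP and whose axes are the flange's). Camera axes: x right, y down, z forward; pixel columns grow to the right and rows downward; lengths in m; the calibration is good to about 2 mm. A picture is of the moment at which its call begins: read the wrist's pose just before it. There is no depth.
A pose or a line that the arm cannot do raises manip.IKError and nothing moves.
- manip.sign_off(): hands the job in; it is judged then, once.
Readings, each from a call of its own:
- manip.get_time(): time.
- manip.get_joint_positions(): joint angles.
- manip.get_joint_vel(): joint speeds.
- manip.get_tau(): joint torques, N m.
- manip.get_position(): TCP position.
- manip.get_ee_rot(): TCP orientation.
- manip.get_contact_force(): force on the tool from outside, world axes, zero at the start.
- manip.get_torque(): the same for the moment, N m.
- manip.get_width(): finger opening in m.
- manip.get_grip_force(): force on a finger pad.
Only numpy, scipy, OpenCV 4.12 (cv2) and the standard library are available. Lean on these libraries where they do the work, as an engineer would, in place of code of your own. Each camera call takes 0.05 s, during which the arm holds its last target. There are 200 camera calls.

## Working session

There is one attempt and no reset: what is moved stays moved. The work goes in short steps, each a Python script; the robot and the scene stay as the last script left them, time stands still between calls to the robot, and variables do not carry over. Pictures are saved under pics/ and viewed, at most 10 in all, crops included, and the job is handed in when it is done.

```bash
mkdir -p pics
python3 - <<'E'
from rig import manip
import cv2,numpy as np,pickle
d={}
for n in("side","top","wrist"):
    c=manip.camera(n);d[n]=c
    cv2.imwrite(f"pics/{n}0.png",c["image"][:,:,::-1])
    print(n,c["fx"],c["cx"],c["cy"],np.round(c.get("cam_to_world",c.get("mount")),3).tolist())
pickle.dump(d,open("cams0.pkl","wb"))
print(manip.get_time(),manip.get_ee_rot(),manip.get_contact_force())
E
```

```text
side 442.5913738574446 317.8477862332659 203.276400011379 [[0.964, -0.14, 0.228, 0.389], [-0.266, -0.566, 0.78, -0.747], [0.019, -0.812, -0.583, 0.651], [0.0, 0.0, 0.0, 1.0]]
top 386.9551623568244 318.2006828217587 194.5821724480157 [[0.158, -0.96, 0.232, 0.43], [-0.987, -0.152, 0.044, -0.001], [-0.006, -0.236, -0.972, 0.918], [0.0, 0.0, 0.0, 1.0]]
wrist 345.65323564436136 318.39179422999473 201.15785024212872 [[-0.0, -0.961, -0.277, 0.071], [1.0, 0.0, -0.001, -0.0], [0.001, -0.277, 0.961, -0.121], [0.0, 0.0, 0.0, 1.0]]
0.15 [-3.05597862e+00 -7.23197665e-01  4.02402616e-04] [-0.3528288   0.49380603 -0.31253414]
```

View pics/top0.png

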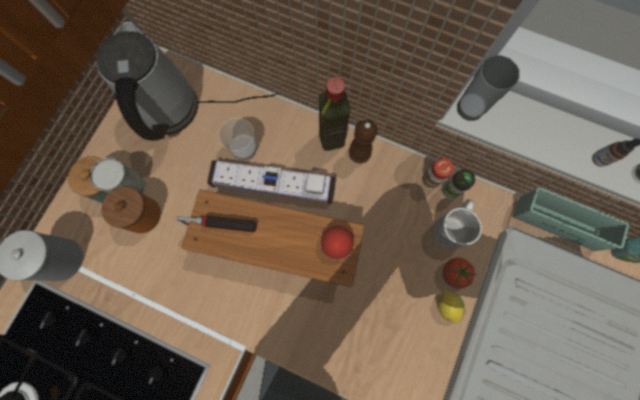

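View pics/side0.png

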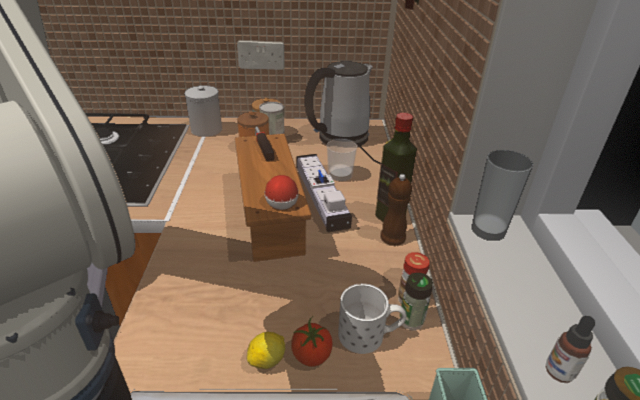

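Top view: board corners about (202,191), (364,225), (354,282), (183,250); black handle (206–256, 215–231); steel bend about (180,218); blue lever (271,178). The side view shows the same layout, with the lever at about (322,176).

```bash
cat > h.py <<'E'
from rig import manip
import cv2,numpy as np,pickle
from scipy.spatial.transform import Rotation as R
def c2w(c,p=None,r=None):
    if "cam_to_world" in c: return np.array(c["cam_to_world"])
    T=np.eye(4);T[:3,:3]=R.from_rotvec(r).as_matrix();T[:3,3]=p
    return T@np.array(c["mount"])
def ray(c,T,uv):
    d=T[:3,:3]@np.array([(uv[0]-c["cx"])/c["fx"],(uv[1]-c["cy"])/c["fy"],1.]);return T[:3,3],d/np.linalg.norm(d)
def plane(c,T,uv,z):
    o,d=ray(c,T,uv);return o+d*(z-o[2])/d[2]
def tri(rs):
    A=sum(np.eye(3)-np.outer(d,d) for o,d in rs);b=sum((np.eye(3)-np.outer(d,d))@o for o,d in rs)
    x=np.linalg.solve(A,b);return x,[np.linalg.norm((np.eye(3)-np.outer(d,d))@(x-o)) for o,d in rs]
def snap(n,tag):
    p=manip.get_position();r=manip.get_ee_rot();c=manip.camera(n);T=c2w(c,p,r)
    cv2.imwrite(f"pics/{tag}.png",c["image"][:,:,::-1]);pickle.dump((c,T),open(f"{tag}.pkl","wb"));return c,T
def load(tag): return pickle.load(open(f"{tag}.pkl","rb"))
def down(yaw): # tool z down, tool x at given yaw
    c,s=np.cos(yaw),np.sin(yaw);return R.from_matrix(np.array([[c,s,0],[s,-c,0],[0,0,-1.]])).as_rotvec()
E
python3 - <<'E'
from h import *
d=pickle.load(open("cams0.pkl","rb"));c=d["top"];T=c2w(c)
for uv in[(202,191),(364,225),(354,282),(183,250)]:print("board",plane(c,T,uv,.125).round(3))
for uv in[(206,221),(256,226)]:print("handle",plane(c,T,uv,.145).round(3))
print("bend",plane(c,T,(180,218),.135).round(3))
print("lever",plane(c,T,(271,178),.065).round(3),"glass",plane(c,T,(242,140),.05).round(3))
print(R.from_rotvec(manip.get_ee_rot()).as_matrix().round(2).tolist())
E
```

```text
board [0.589 0.279 0.125]
board [ 0.571 -0.069  0.125]
board [ 0.454 -0.064  0.125]
board [0.462 0.289 0.125]
handle [0.525 0.25  0.145]
handle [0.531 0.148 0.145]
bend [0.524 0.307 0.135]
lever [0.656 0.151 0.065] glass [0.742 0.24  0.05 ]
[[0.89, 0.45, -0.0], [0.45, -0.89, 0.0], [0.0, -0.0, -1.0]]
```

Run:
```python
from h import *
manip.move_to([.45,-.15,.32],down(0.))
manip.move_to([.58,.17,.27],down(0.)); print(manip.get_joint_positions().round(2)); snap("wrist","w1")
manip.move_to([.52,.25,.28],down(np.pi/2)); print(manip.get_joint_positions().round(2)); snap("wrist","w2")
print(manip.get_time(),manip.get_contact_force())
```

```text
[ 0.26  0.37  1.66 -0.    1.1   1.84]
[ 0.43  0.32  1.71 -0.    1.1   0.43]
4.4833 [-0.08993169  0.18975664  0.00199532]
```

View pics/w1.png

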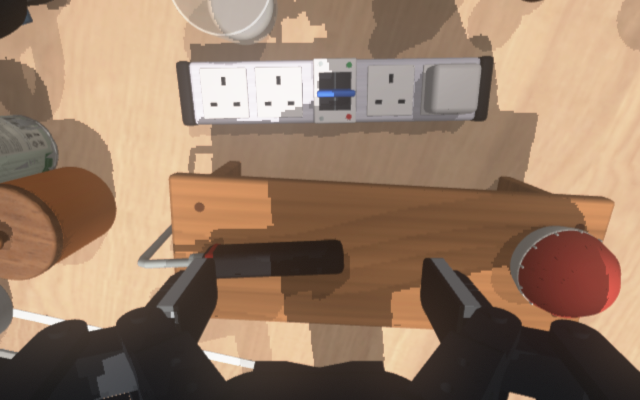

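View pics/w2.png

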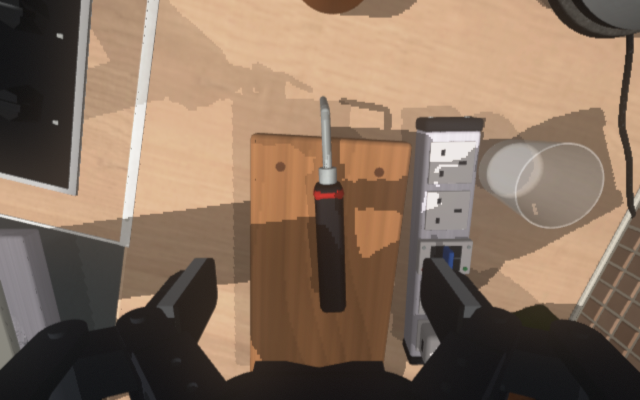

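w1: breaker face ≈ (314–356, 58–123), blue lever ≈ (336,94), handle (205–342, 242–275), bend ≈ (142,263), leg tip ≈ (172,228). w2: bend ≈ (324,100), handle ≈ (317–345, 180–311). I'll zoom in on the breaker and the leg.

Run:
```python
from h import *
a=cv2.imread("pics/w1.png");b=cv2.imread("pics/w2.png")
f=lambda im,x,y,w,h,s:cv2.resize(im[y:y+h,x:x+w],(w*s,h*s),interpolation=cv2.INTER_CUBIC)
top=np.hstack([f(a,300,48,66,80,6),f(a,132,218,80,96,5)])if 0 else np.hstack([f(a,300,48,66,80,5),f(a,130,215,90,80,5)])
bot=f(b,290,88,156,40,5)
bot=bot[:, :780];top=top[:, :780]
cv2.imwrite("pics/z1.png",np.vstack([top,bot]))
print(top.shape,bot.shape)
```

```text
(400, 780, 3) (200, 780, 3)
```

View pics/z1.png

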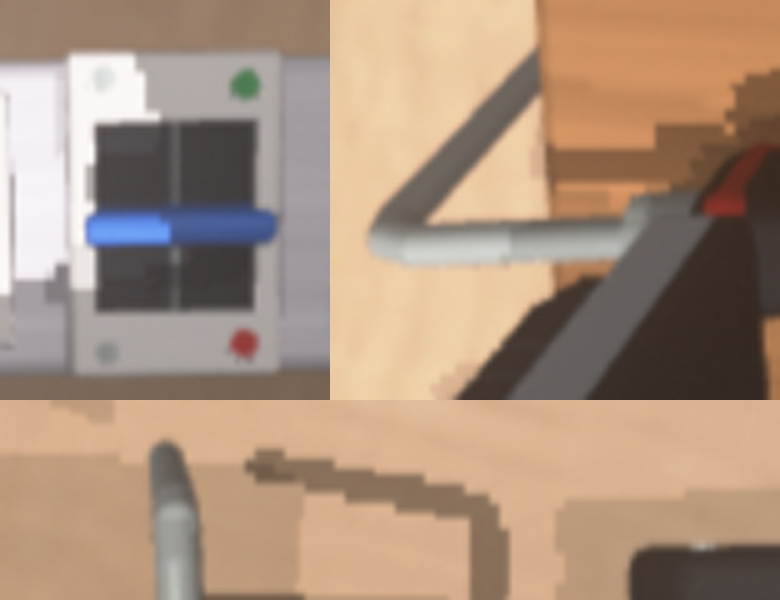

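z1: breaker face corners are (313.6,59), (355.6,58.4), (356.4,122.4), (314.8,122.8) in w1. The lever is almost upright. In w2 the bend is at ≈ (325,110) and the leg runs almost end-on to its tip at ≈ (323,97).

Run:
```python
from h import *
c,T=load("w1");c2,T2=load("w2")
P=[plane(c,T,uv,.052) for uv in[(313.6,59),(355.6,58.4),(356.4,122.4),(314.8,122.8)]]
print(np.round(P,4).tolist());m=np.mean(P,0);print("face",m.round(4),"sizes",np.linalg.norm(P[0]-P[1]),np.linalg.norm(P[1]-P[2]))
v=P[0]-P[3]+P[1]-P[2];print("yaw face",np.arctan2(v[1],v[0]))
# bar ends in w1 edges
A=plane(c,T,(172,177),.125);B=plane(c,T,(612,200),.125);print("shelf back edge",A.round(4),B.round(4),np.arctan2(-(A-B)[0],(A-B)[1]))
im=c2["image"].astype(int);mk=((im.sum(2)<130)).astype(np.uint8);mk[:,:300]=0;mk[:,360:]=0;mk[:170]=0;mk[318:]=0
n,l,s,_=cv2.connectedComponentsWithStats(mk);i=1+np.argmax(s[1:,4]);print(s[i])
cnt=cv2.findContours((l==i).astype(np.uint8),0,1)[0][0];print("rect",cv2.minAreaRect(cnt))
bx=cv2.boxPoints(cv2.minAreaRect(cnt));print([plane(c2,T2,u,.151).round(4).tolist() for u in bx])
red=((im[:,:,0]>120)&(im[:,:,1]<70)).astype(np.uint8);red[:,:300]=0;red[:,360:]=0;red[:170]=0;red[220:]=0
ys,xs=np.nonzero(red);print("red",xs.mean(),ys.mean(),plane(c2,T2,(xs.mean(),ys.mean()),.151))
print("bend",plane(c2,T2,(325,110),.129),"tip",plane(c2,T2,(323.3,98.5),.038))
o=[ray(c,T,(145,264)),ray(c2,T2,(325,110))];print("tri bend",tri(o))
C=T[:3,3];print(C,T2[:3,3])
```

```text
[[0.688, 0.1742, 0.052], [0.6885, 0.1359, 0.052], [0.6315, 0.1335, 0.052], [0.6312, 0.1733, 0.052]]
face [0.6598 0.1542 0.052 ] sizes 0.038281956814043006 0.057016101542649925
yaw face 0.028738864891881623
shelf back edge [0.594  0.2848 0.125 ] [ 0.575  -0.0647  0.125 ] -0.054522086986969906
[ 316  199   30  113 2245]
rect ((330.4414367675781, 255.35923767089844), (111.89293670654297, 27.196945190429688), 87.95458984375)
[[0.5181, 0.2498, 0.151], [0.5385, 0.2505, 0.151], [0.5434, 0.1543, 0.151], [0.5209, 0.1535, 0.151]]
red 324.25850340136054 194.94557823129253 [0.5251395  0.25364047 0.151     ]
bend [0.52591761 0.31462158 0.129     ] tip [0.52589946 0.32375637 0.038     ]
tri bend (array([0.52439896, 0.31341696, 0.13294583]), [np.float64(0.0019387762698496996), np.float64(0.0019387762698496467)])
[0.65110038 0.16952336 0.39078928] [0.52075576 0.3207805  0.40083499]
```

Run:
```python
from h import *
yaw=np.pi/2+.04
p=np.array([.5294,.221,0]);
manip.command_gripper(.05)
manip.move_to(p+[0,0,.21],down(yaw))
manip.servo_line(p+[0,0,.148],rate=.08)
print(manip.get_contact_force())
manip.command_gripper(0.0,120)
print(manip.get_contact_force(),manip.get_width(),manip.get_grip_force())
manip.servo_line(p+[0,0,.175],rate=.05)
manip.hold(.3)
print(manip.get_contact_force(),manip.get_torque(),manip.get_width())
snap("wrist","w3");snap("side","s3");print(manip.get_time(),manip.get_position())
```

```text
[0.87628465 1.00656081 1.15151755]
[-0.77751417  0.18572713  5.68258781] 0.019798229696693148 118.09015989303589
[ 0.5422131  -0.09606722 -0.98201896] [0.0102305  0.00509579 0.00546861] 0.02015580519490541
7.725 [0.52932994 0.22096618 0.17479771]
```

View pics/w3.png

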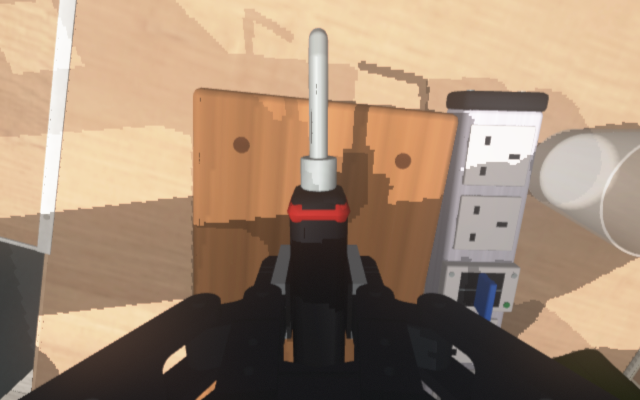

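Grasp is good: the handle sits square between the pads, the bend is straight ahead at (318,35), and the hook has lifted clear of the board. Next I carry it over the breaker.

Run:
```python
from h import *
c,T=load("w3");print("bend",plane(c,T,(318,38),.156))
manip.servo_line([.529,.221,.29],rate=.15)
manip.move_to([.592,.1515,.27],down(.025))
manip.servo_line([.592,.1515,.205],rate=.1)
manip.hold(.3);print(manip.get_contact_force(),manip.get_time(),manip.get_position())
snap("wrist","w4");snap("side","s4");snap("top","t4")
a=cv2.imread("pics/s4.png")[120:240,260:380];b=cv2.imread("pics/t4.png")[130:230,190:310]
cv2.imwrite("pics/z4.png",np.hstack([cv2.resize(a,(400,400),interpolation=3),cv2.resize(cv2.imread("pics/w4.png"),(400,250)).repeat(1,0) if 0 else cv2.copyMakeBorder(cv2.resize(cv2.imread("pics/w4.png"),(400,250)),0,150,0,0,0)]))
```

```text
bend [0.52584966 0.31475254 0.156     ]
[ 0.41590364 -0.07856137 -1.10323488] 11.0417 [0.59226205 0.15157186 0.20557651]
```

View pics/z4.png

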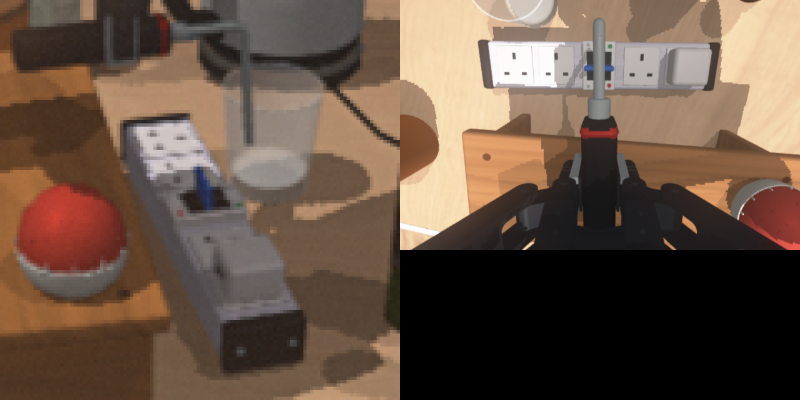

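z4: in the side view the leg hangs clear beyond the lever, with its tip at crop (249,142) = side pixel (334.7,162.6). In the wrist view the bar lies over the middle of the lever.

Run:
```python
from h import *
c,T=load("s4")
def yp(uv,y): o,d=ray(c,T,uv);return o+d*(y-o[1])/d[1]
for y in(.150,.154,.158):print("tip",yp((334.7,162.6),y).round(4),"elbow",yp((260+245*.3,120+27*.3),y).round(4))
print("lever tip", yp((260+201*.3,120+170*.3),.154))
c4,T4=load("w4");print(plane(c4,T4,(318,33),.187))
```

```text
tip [0.6917 0.15   0.097 ] elbow [0.6846 0.15   0.1911]
tip [0.693  0.154  0.0945] elbow [0.6859 0.154  0.1891]
tip [0.6944 0.158  0.092 ] elbow [0.6873 0.158  0.187 ]
lever tip [0.65639613 0.154      0.07545129]
[0.68736783 0.15497016 0.187     ]
```

```bash
cat > press.py <<'E'
from h import *
def press(sx,xlim,y,z):
    F0=np.mean([manip.get_contact_force() for _ in range(5)],0);print("base",F0.round(2))
    x=manip.get_position()[0];log=[];t=manip.get_time()
    def f():return np.array(manip.get_contact_force())-F0
    while sx*(xlim-x)>0:
        F=f();m=np.linalg.norm(F);log.append((round(x,4),F.round(1).tolist()))
        if m>8.9: 
            break
        x+=sx*(.0012 if m<2.5 else .0006 if m<6 else .0003)
        manip.servo_line([x,y,z],rate=.02 if m<2.5 else .01)
    print(log[::3],log[-1])
    held=0;t0=manip.get_time()
    while manip.get_time()-t0<1.0:
        manip.hold(.05);m=np.linalg.norm(f())
        if m<8.8: x+=sx*.0002;manip.servo_line([x,y,z],rate=.01)
        elif m>10.5: x-=sx*.0002;manip.servo_line([x,y,z],rate=.01)
        print(round(m,1),end=" ")
    print("\nend",f().round(2),manip.get_position().round(4),manip.get_torque().round(2),manip.get_time()-t,manip.get_time())
E
python3 - <<'E'
from press import *
manip.servo_line([.592,.1515,.170],rate=.08);manip.hold(.3)
print(manip.get_contact_force(),manip.get_time())
manip.servo_line([.572,.1515,.170],rate=.04);manip.hold(.1)
print(manip.get_contact_force(),manip.get_time())
E
```

```text
[-1.10236745 -0.14091544 -1.15492186] 12.075
[ 1.0395838  -0.39598141 -0.43464699] 12.825
```

Run:
```python
from press import *
for _ in range(12):
    manip.hold(.05);print(np.round(manip.get_contact_force(),2))
```

```text
[-0.83 -0.36 -1.38]
[ 0.46  0.57 -1.83]
[-0.27  0.6  -1.27]
[-0.74 -0.17 -1.69]
[ 0.05  0.43 -1.15]
[ 0.37  0.81 -1.61]
[ 0.09  0.61 -1.44]
[ 0.41  0.04 -1.7 ]
[-0.62 -0.2  -1.01]
[-0.   -0.55 -1.24]
[ 0.44 -0.21 -2.03]
[ 0.11  0.26 -1.81]
```

```bash
python3 - <<'E'
s=open("press.py").read()
s=s.replace('F0=np.mean([manip.get_contact_force() for _ in range(5)],0);print("base",F0.round(2))','F0=np.array([0,.1,-1.5])')
s=s.replace("def f():return np.array(manip.get_contact_force())-F0","""def f():
        a=[]
        for _ in range(4): manip.hold(.01);a.append(manip.get_contact_force())
        return (np.mean(a,0)-F0)*[1,0,1]""").replace("manip.hold(.05);m=","m=")
open("press.py","w").write(s)
E
python3 - <<'E'
from press import *
press(-1,.530,.1515,.170)
E
```

```text
[(np.float64(0.572), [-0.2, 0.0, -0.3]), (np.float64(0.5684), [0.3, -0.0, 0.0]), (np.float64(0.5648), [-0.2, -0.0, -0.3]), (np.float64(0.5612), [1.9, -0.0, 0.2]), (np.float64(0.5582), [2.4, 0.0, 0.3]), (np.float64(0.5546), [2.5, 0.0, 2.2]), (np.float64(0.5528), [5.0, -0.0, 4.1]), (np.float64(0.5519), [7.3, 0.0, 1.5]), (np.float64(0.551), [7.9, 0.0, 2.9])] (np.float64(0.5504), [9.1, -0.0, 1.2])
9.1 9.2 9.3 9.0 9.4 9.6 9.4 9.6 9.3 9.6 9.3 9.0 9.1 9.2 9.2 9.4 9.6 9.1 9.6 9.1 8.9 9.5 9.7 9.0 9.1 9.4 9.7 9.2 9.1 9.3 
end [ 8.84 -0.    0.97] [0.5523 0.1517 0.1706] [-0.02 -2.47 -0.02] 8.4333 21.8583
```

The lever held against off at about 9.3 N for 1 s. Next I cross over it and push to on, with a side picture of off on the way.

Run:
```python
from press import *
manip.servo_line([.570,.1515,.170],rate=.04)
manip.servo_line([.570,.1515,.205],rate=.1)
snap("side","s5")
manip.servo_line([.523,.1515,.205],rate=.1)
manip.servo_line([.523,.1515,.170],rate=.08)
manip.servo_line([.530,.1515,.170],rate=.04);manip.hold(.1)
snap("side","s6")
print(manip.get_contact_force(),manip.get_time())
cv2.imwrite("pics/z5.png",np.hstack([cv2.resize(cv2.imread(f"pics/s{i}.png")[120:240,260:380],(400,400),interpolation=3) for i in (5,6)]))
```

```text
[-0.02584726  0.57280123 -1.80741505] 24.7333
```

View pics/z5.png

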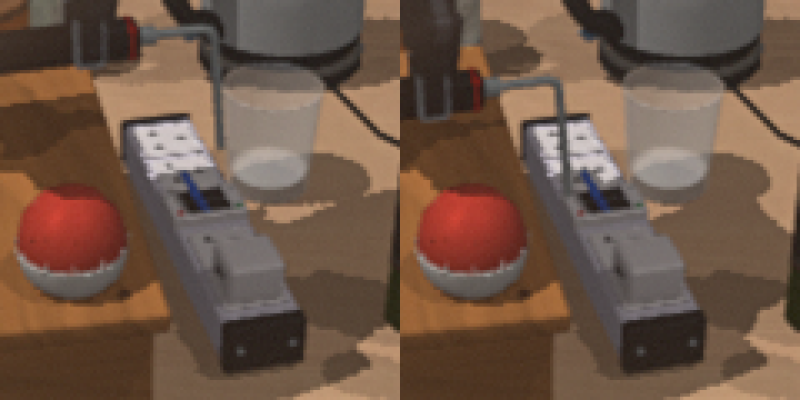

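z5: the lever now leans to the shelf (off), and in the right half the leg stands on its shelf side with the tip at crop (567,192). Now push to on.

Run:
```python
from press import *
press(1,.590,.1515,.170)
x,y,z=manip.get_position()
manip.servo_line([.535,.1515,.170],rate=.05)
manip.servo_line([.535,.1515,.23],rate=.12);manip.hold(.1)
snap("side","s7");snap("wrist","w7");print(manip.get_contact_force(),manip.get_time())
cv2.imwrite("pics/z7.png",np.hstack([cv2.resize(cv2.imread("pics/s7.png")[110:240,250:380],(400,400),interpolation=3),cv2.resize(cv2.imread("pics/w7.png")[:,120:520],(400,400))]))
```

```text
[(np.float64(0.53), [0.1, -0.0, 0.3]), (np.float64(0.5336), [0.1, -0.0, -0.4]), (np.float64(0.5372), [0.3, 0.0, -0.4]), (np.float64(0.5408), [-0.1, -0.0, -0.4]), (np.float64(0.5444), [-1.0, -0.0, -0.3]), (np.float64(0.548), [-1.1, -0.0, -0.1]), (np.float64(0.5516), [-0.8, -0.0, -0.1]), (np.float64(0.5552), [-2.1, 0.0, 0.8]), (np.float64(0.5588), [-2.3, 0.0, 0.5]), (np.float64(0.5618), [-2.4, -0.0, -0.3]), (np.float64(0.5639), [-7.7, -0.0, 4.5])] (np.float64(0.5642), [-8.7, -0.0, 5.4])
10.1 10.2 10.8 9.5 9.9 9.5 9.4 9.4 9.3 9.8 10.0 9.5 9.3 9.8 9.9 9.9 9.7 9.3 9.4 9.6 9.7 9.5 9.2 
end [-8.04 -0.    5.  ] [0.5626 0.1514 0.17  ] [0.02 1.63 0.02] 9.866700000000002 34.6
[ 0.18052095 -0.32351985 -2.27346724] 36.1833
```

View pics/z7.png

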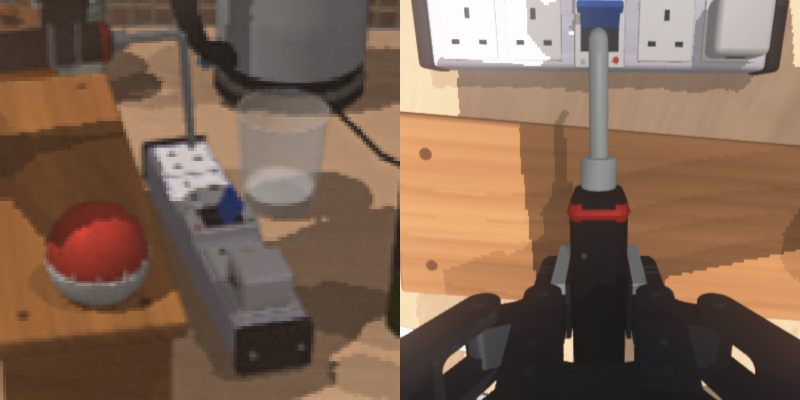

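z7: the lever leans away (on, blue face at (600,12) in the wrist crop) and the hook is still straight in the grip. Now lay the hook back where it was.

Run:
```python
from h import *
yaw=np.pi/2+.04
manip.servo_line([.535,.1515,.29],rate=.15)
manip.move_to([.5294,.219,.29],down(yaw))
manip.servo_line([.5294,.219,.17],rate=.12)
manip.servo_line([.5294,.219,.152],rate=.05);z=.152
while z>.1468:
    z-=.0006;manip.servo_line([.5294,.219,z],rate=.01)
    a=[]
    for _ in range(4): manip.hold(.01);a.append(manip.get_contact_force()[2])
    if np.mean(a)>1.: break
print(z,np.mean(a),manip.get_torque())
manip.command_gripper(.05,20)
print(manip.get_width(),manip.get_contact_force())
manip.servo_line([.5294,.219,.24],rate=.08)
manip.hold(.5)
snap("wrist","w8");snap("side","s8");snap("top","t8");print(manip.get_time(),manip.get_contact_force())
cv2.imwrite("pics/z8.png",np.hstack([cv2.resize(cv2.imread("pics/s8.png")[110:240,230:380],(400,400),interpolation=3),cv2.resize(cv2.imread("pics/w8.png")[:,120:520],(400,400))]))
```

```text
0.14840000000000006 4.671175926093698 [-0.13667307  0.32271233  0.06092799]
0.049791318161572305 [-0.02180421  0.34839965  0.43341158]
43.75 [-0.14066999  0.38385023  0.33418224]
```

View pics/z8.png

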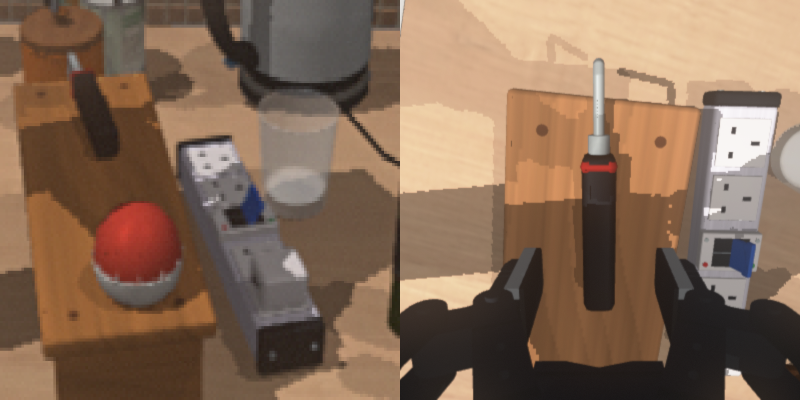

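z8: the hook lies flat on the board with its bent end past the left edge, the lever is on, the timer and glass are unmoved, and the gripper is clear. Handing in.

```bash
python3 -c "
from rig import manip
print(manip.sign_off())"
```

```text
the job is handed in; nothing more can be done
None
```

I pulled the lever to off and then pushed it to on, holding about 9 to 10 N (peak reading 10.8 N) against each stop for about 1 s; the last picture shows it on and the hook back flat on the board with its bent end over the left edge, and I handed the job in at about 44 s, though nothing reads out whether the breaker latched.

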